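# Load the magnetising coil and hold the dead-man lever level

### The job

Without touching the ferrite slugs with the fingers, scoop them from the steel tray and tip at least three of the four into the cup of the copper magnetising coil, then set the scoop back down flat on the bench and let go of it. Then press the sprung dead-man lever down with the fingers to its middle position, where it is level, never right down to its stop; keep it there for two seconds and finish while still holding it. Leave the other things on the bench where they are.

Things in the scene. Friction and masses are not known exactly. Their poses are not given: they have to be found in the camera images.
- scoop: Loose dark steel scoop (about 0.1 kg) standing on its flat floor. Origin: on the underside, in mid width; x runs from mouth to handle (the mouth is at -x), y across, z up. Bowl 60 long (x -40 to +20), 56 wide outside, walls 24 high, 2 thick, floor 2 thick, open at the front (-x) and top. The floor runs on to x +50 and carries a black upright handle at x +36: flat plate 12 thick (along y), 26 wide (along x), from z 60 to 108.
- scoop_grip (a point): Middle of the scoop's handle plate, 36 behind the scoop's origin and 85 above the underside. Same axes as the scoop. Pinch it across y; the bowl's rear wall ends at x +22.
- scoop_lip (a point): Middle of the scoop's front edge, at the underside, 40 in front of the scoop's origin. Same axes as the scoop.
- tray: Fixed steel tray on the bench that holds the slugs, 150 long (x) x 74 wide (y). Origin: underside centre. Floor 5 thick; walls 6 thick rise to 26 above the bench along both sides and to 46 at the -x end; the +x end (away from the robot) is open. Inside width 62. At the closed end a 55 degree ramp rises from the floor at x -55 to meet the end wall 26 above the bench at x -70.
- coil: Fixed magnetising coil: copper winding 112 dia standing on a 130 x 130 x 10 aluminium plate, with an open cup inside: bore 84 dia, its floor 15 above the bench, rim 64 above the bench (124 dia flange). Origin: underside centre.
- coil_mouth (a point): Centre of the coil's cup at rim height, 64 above the bench.
- enabler: Fixed dead-man station: cream box 115 x 80 x 56 tall from x +60 to +175, with a hand lever sticking out over the bench towards -x. Origin: on the bench. Lever pivot at x +80, z 70 (ears up to z 80). The lever's round pad lies 110 from the pivot; with the lever level its centre is at x -30, z 70 and its top at z 76, with nothing underneath.
- lever_pad (a point): Top face centre of the black round pad (36 dia, 12 thick) at the lever's end; moves with the lever. Its z axis is the pad's normal, its x axis runs along the lever to the pivot.
- lever_pivot (a point): The lever's pivot axis (along the station's y), 70 above the bench.
- lever (a joint): Lever angle (rad). 0: sprung up, 0.28 rad above level; 0.28: level, the middle (enabled) position; 0.56: pressed right down on its stop. It springs back when let go; at the pad it takes about 3.5 N to start, 7 N at level, 11 N right down.
- slug0: Dark grey ferrite slug, 19 dia x 14 tall pebble-like barrel with rounded edges and a smooth coat (friction coefficient about 0.25), about 16 g; origin at its centre. Starts standing in the tray, between its ramp and x +20.
- slug1: Dark grey ferrite slug, 19 dia x 14 tall pebble-like barrel with rounded edges and a smooth coat (friction coefficient about 0.25), about 16 g; origin at its centre. Starts standing in the tray, between its ramp and x +20.
- slug2: Dark grey ferrite slug, 19 dia x 14 tall pebble-like barrel with rounded edges and a smooth coat (friction coefficient about 0.25), about 16 g; origin at its centre. Starts standing in the tray, between its ramp and x +20.
- slug3: Dark grey ferrite slug, 19 dia x 14 tall pebble-like barrel with rounded edges and a smooth coat (friction coefficient about 0.25), about 16 g; origin at its centre. Starts standing in the tray, between its ramp and x +20.
- jar: Bystander: closed jar, 60 dia x 85 tall (mm); origin under its centre.
- driver: Bystander: screwdriver lying down, about 200 long, origin about its middle (mm).
- eyebolt: Bystander: steel lifting eye standing on its collar, 56 tall (mm); origin under its centre.
- standoff: Bystander: aluminium pillar standing, 25 dia x 50 (mm); origin under its centre.
- tape: Bystander: roll of tape lying flat, 72 dia x 19 (mm); origin under its centre.
- polecap: Bystander: dark steel cone-shaped pole cap, 48 dia x 30 (mm); origin under its centre.
- beaker: Bystander: white open beaker, 60 dia x 75 (mm); origin under its centre.
Not all that is in view belongs to the job. Leave any blue look-alike of the enabler alone.

How it is judged:
By the outcome, as a careful person would: the job done as asked, in the order asked, and still so for the second after the job is handed in, while the arm keeps its last pose, push and grip.
It also fails if it takes over 72 s, if anything falls off the work surface, if the arm or the gripper's body presses on something with over 40 N, if the wrist force passes 120 N, or if a joint passes its speed limit or range.

### The arm

A 6-joint arm with a two-finger parallel gripper is mounted at the origin on the work surface. World frame = base frame: x ahead of the robot, y to its left, z up, the work surface at z = 0. Lengths are in m, angles in rad, forces in N, time in s.
With the tool pointing down it reaches from about 0.4 to 0.825 m from the base axis. Payload 7 kg.
Tool frame: the origin (TCP) lies midway between the tips of the shut fingers; the grasp point (between the pads) lies 19 mm behind it; z points along the fingers, y is the line along which they close (so a half turn about z gives the same grasp; the last joint's range is limited). The gripper opens to 88 mm and grips with 3 to 60 N. Pads are 19 mm wide; open, the fingers measure 130 mm over their backs; the gripper's body (78 mm by 193 mm) begins 47 mm behind the grasp point.
Start: joints at [-0.966, 0.359, 0.012, 0, -1.224, -0.288], TCP at [0.21, -0.641, 0.227] pointing down, gripper open.
Joint ranges: [-3.07, 3.07], [-1.43, 2.12], [-1.02, 1.25], [-3.03, 1.67], [-3.05, -0], [-3.03, 3.03]. Speed limits (rad/s): [2.39, 2.39, 3.01, 3.14, 3.14, 3.14].

### API

Orientations are given as [roll, pitch, yaw] about the fixed x, y, z axes, in that order (R = Rz(yaw) Ry(pitch) Rx(roll)).
In Python, from station import monitor, viewer, arm gives the robot as it stands.
- The arm moves only by the tool move_arm, never from a script. Its argument "deltas" is a list that holds one entry, the list of rows, each a list of 7 numbers: the turn, a rotation vector about the tool's x, y, z in degrees, then the shift along the tool's x, y, z in m, then the finger opening in m, from 0 to 0.0876. A call has 1 to 12 rows; each row is the pose to reach, as a shift and turn from the pose commanded when the call began, along the tool's axes at that moment; what a row does not reach only later rows make up. A row lasts 1/12 s, in which the tool goes at most 41.7 mm and 7.16 degrees, less where a joint would pass 70% of its speed; a pose out of reach is approached as far as the arm can. A call with a gripper value outside its range is refused whole. The fingers move at their own pace and stop on an object; "force" is the grip in N (left out, the last holds). Time passes only in rows, so rows that repeat a pose let the fingers close. It gives the time, the measured TCP pose, the force and the opening at its end, in the units of the state.
- monitor.get_state(): the state, without advancing time (a new reading comes with each control period).
- viewer.grab_frame(name): name is "side" or "top"; returns a dict with "frame" (400x640x3 uint8, blue, green, red), "vfov" (degrees; the focal length in pixels is half the picture's height over the tangent of half this angle, whatever the lens; pixels are square), "cx", "cy" (the principal point, pixels), "xyz" and "orientation" of the camera in the world. Camera axes: x right, y down, z forward; pixel columns grow to the right and rows downward; lengths in m; the calibration is good to about 2 mm. A picture is of the moment at which its call begins. There is no depth.
- arm.job_done(): hands the job in, once; it reports no verdict.
The state is a dict: "t": time; "q": joint angles; "qd": joint speeds; "joint_efforts": joint torques, N m; "eef_pos": TCP position; "ee_rot": TCP orientation; "force": force on the tool from outside, world axes, zero at the start; "moment": the same for the moment, N m; "width": finger opening in m.
Only numpy, scipy, OpenCV 4.12 (cv2) and the standard library are available. Lean on these libraries where they do the work, as an engineer would, in place of code of your own. Each camera call takes 0.05 s, during which the arm holds its last target. There are 200 camera calls.

## Working session

There is one attempt and no reset: what is moved stays moved. The work goes in short steps, Python scripts to look and compute and a tool call to move; the robot and the scene stay as the last step left them, time stands still between calls to the robot, and variables do not carry over. Pictures are saved under pics/ and viewed, on a budget of 10 in all, crops included, one or two more only if the job needs it, and the job is handed in when it is done.

Besides the shell and the picture viewer there is one more tool, called after "Request:" by a JSON object that holds its "name" and its "arguments", one argument or row to a line. move_arm: Moves the arm, as the interface text tells. Its arguments: {"type":"object","properties":{"deltas":{"type":"array","items":{"type":"array","items":{"type":"array","items":{"type":"number"}}}},"force":{"type":"number"}},"required":["deltas"]}

```bash
mkdir -p pics; ls; python3 - <<'E'
from station import monitor, viewer, arm
import cv2, json
print(monitor.get_state())
for n in ("side","top"):
    f=viewer.grab_frame(n); cv2.imwrite(f"pics/{n}0.png",f["frame"]); print({k:v for k,v in f.items() if k!="frame"})
E
```

```text
pics
{'t': 0.0, 'q': array([-9.65898395e-01,  3.59382414e-01,  1.10355344e-02, -3.90515549e-04,
       -1.22413083e+00, -2.88107736e-01]), 'qd': array([ 0.00051855, -0.00116633, -0.00051288,  0.00050014, -0.00028901,
       -0.00190781]), 'joint_efforts': array([ 2.50460238e-03, -5.82711482e+01,  2.93062466e+01,  6.99718729e+00,
        6.91790512e-03, -9.12208907e-05]), 'eef_pos': array([ 0.21009689, -0.64092226,  0.22560818]), 'ee_rot': array([ 3.13987625e+00, -1.25822199e-04, -2.82493534e+00]), 'force': array([-1.04472847, -0.20672651, -0.29758969]), 'moment': array([-0.01184429,  0.00437627,  0.0294038 ]), 'width': 0.08774936919478278}
{'vfov': 49.45025534610642, 'cx': 314.87623064462883, 'cy': 198.15717739535194, 'xyz': array([-0.22940459,  0.83709891,  1.16446761]), 'orientation': array([-2.3931655 ,  0.01385953, -2.42088442])}
{'vfov': 57.416657548996746, 'cx': 321.4605977463052, 'cy': 201.26623898400365, 'xyz': array([0.24893607, 0.13549781, 1.20747024]), 'orientation': array([-2.96079558,  0.01001534, -1.59407272])}
```

View pics/top0.png

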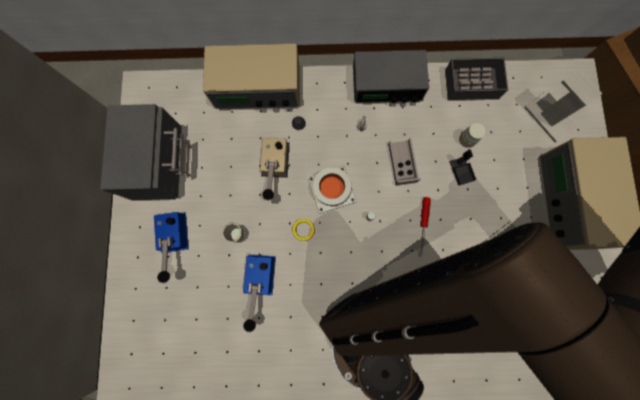

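View pics/side0.png

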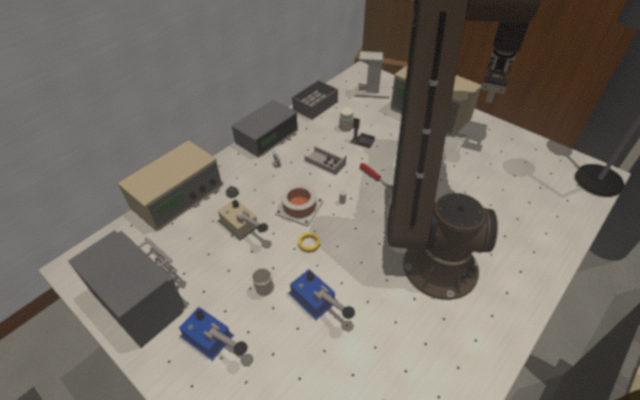

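Top view: the cream enabler's box is at (273,155) with its pad at (268,193). The two blue look-alikes are at (170,230) and (258,275). The cream one fits the description. The coil is at (332,187), the tray at (403,162) and the scoop at (463,170). I'll confirm in one enlarged crop.

```bash
cat > h.py <<'E'
import numpy as np, cv2
from scipy.spatial.transform import Rotation as R
from station import monitor, viewer, arm
def cam(f):
    fl=f["frame"].shape[0]/2/np.tan(np.radians(f["vfov"])/2)
    return fl,R.from_euler('xyz',f["orientation"]).as_matrix(),np.array(f["xyz"])
def ray(f,u,v):
    fl,M,c=cam(f); return c,M@np.array([(u-f["cx"])/fl,(v-f["cy"])/fl,1])
def onz(f,u,v,z):
    c,d=ray(f,u,v); return c+d*(z-c[2])/d[2]
def proj(f,p):
    fl,M,c=cam(f); q=M.T@(np.array(p)-c); return np.array([f["cx"]+fl*q[0]/q[2],f["cy"]+fl*q[1]/q[2]])
def tri(fs,ps):
    A=np.zeros((3,3));b=np.zeros(3)
    for f,p in zip(fs,ps):
        c,d=ray(f,*p); d/=np.linalg.norm(d); P=np.eye(3)-np.outer(d,d); A+=P;b+=P@c
    return np.linalg.solve(A,b)
E
python3 - <<'E'
from h import *
t=viewer.grab_frame("top");s=viewer.grab_frame("side")
a=cv2.resize(t["frame"][125:215,240:490],None,fx=3.2,fy=3.2,interpolation=cv2.INTER_CUBIC)
b=cv2.resize(s["frame"][90:250,210:410],None,fx=3.2,fy=3.2,interpolation=cv2.INTER_CUBIC)[:, :800]
cv2.imwrite("pics/crop1.png",a)
cv2.imwrite("pics/crop2.png",b)
E
```

```text
(no output)
```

View pics/crop1.png

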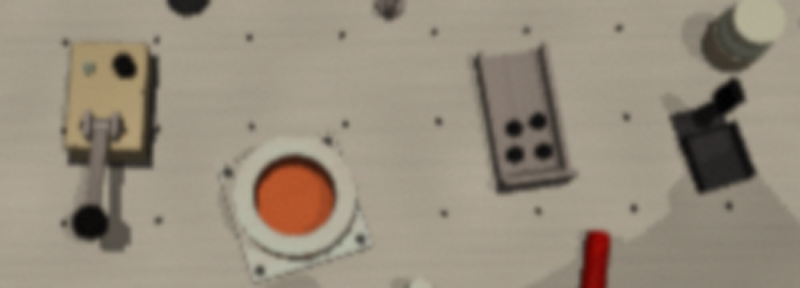

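View pics/crop2.png

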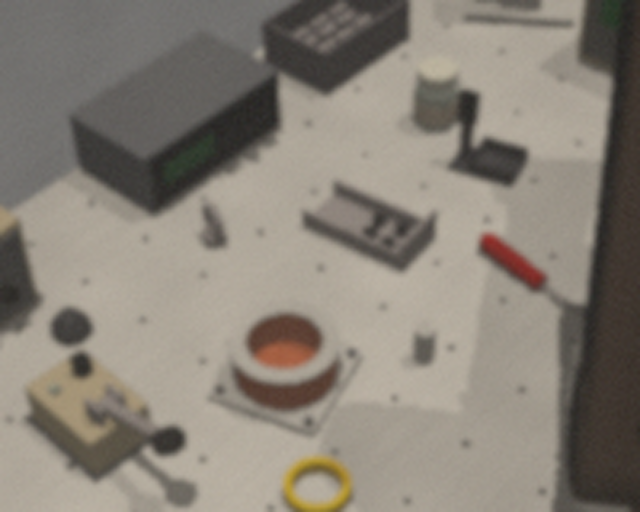

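The crop shows the scoop handle top at (732,92) and the bowl at (717,155), with the mouth facing down the picture. The tray holds 4 slugs near (527,137), with its open end at the top. The coil cup is at (295,197). The cream enabler's pad is at (90,222). Both views agree that the cream one is the real enabler.

```bash
python3 - <<'E'
from h import *
t=viewer.grab_frame("top");s=viewer.grab_frame("side")
A=lambda u,v:((u+.5)/3.2-.5+240,(v+.5)/3.2-.5+125)
B=lambda u,v:((u+.5)/3.2-.5+210,(v+.5)/3.2-.5+90)
pr=lambda n,p:print(n,np.round(p,4))
def blobs(f,mask,x0,y0,x1,y1,mn=4):
    m=np.zeros(mask.shape,np.uint8); m[y0:y1,x0:x1]=mask[y0:y1,x0:x1]
    n,l,st,c=cv2.connectedComponentsWithStats(m)
    return m,[(st[i,4],c[i]) for i in range(1,n) if st[i,4]>=mn]
g=t["frame"].max(2); gs=s["frame"].max(2)
# scoop
for f,gg,box,nm in((t,g,(440,145,490,192),"top"),(s,gs,(340,112,380,152),"side")):
    m,b=blobs(f,(gg<70).astype(np.uint8),*box); print(nm,"scoop blobs",[(a,c.round(1)) for a,c in b])
    cs,_=cv2.findContours(m,cv2.RETR_EXTERNAL,cv2.CHAIN_APPROX_NONE)
    c=max(cs,key=cv2.contourArea); ap=cv2.approxPolyDP(c,1.5,True)[:,0]; print(ap.tolist())
m,b=blobs(t,(g<60).astype(np.uint8),393,158,416,178,3); 
up=cv2.resize(g[155:182,388:420],None,fx=8,fy=8,interpolation=cv2.INTER_CUBIC)
m=(up<75).astype(np.uint8); n,l,st,c=cv2.connectedComponentsWithStats(m)
for i in range(1,n):
    if st[i,4]>150: p=c[i]/8-.44+[388,155]; pr("slug %d %s"%(st[i,4],p.round(1)),onz(t,*p,.019-.002))
# tray corners
for nm,p,z in(("farL",(477,56),.026),("farR",(544,46),.026),("nearL",(498,190),.046),("nearR",(573,178),.046)): pr("tray "+nm,onz(t,*A(*p),z))
# coil orange
hsv=cv2.cvtColor(t["frame"],cv2.COLOR_BGR2HSV); m,b=blobs(t,cv2.inRange(hsv,(3,110,60),(20,255,255)),310,165,355,210,20); print(b)
pr("coil floor",onz(t,*max(b,key=lambda k:k[0])[1],.02))
pr("coil rim",onz(t,*A(296,196),.064)); pr("coil rim tri",tri([t,s],[A(296,196),B(286,346)]))
pr("handle top",tri([t,s],[A(732,90),B(469,97)])); 
pr("pad",tri([t,s],[A(90,221),B(168,439)])); pr("pad top z",onz(t,*A(90,221),.106))
for nm,p,z in(("boxL",(72,42),.056),("boxR",(148,45),.056),("boxnl",(68,150),.056),("boxnr",(150,152),.056)): pr(nm,onz(t,*A(*p),z))
pr("pivot",onz(t,*A(102,127),.075))
pr("jar top",onz(t,*A(760,20),.085))
for nm,p in(("fl",(700,192)),("fr",(755,174)),("rl",(675,117)),("rr",(737,120))): pr("bowl "+nm,onz(t,*A(*p),.024))
E
```

```text
top scoop blobs [(np.int32(9), array([467.3, 145.1])), (np.int32(516), array([462.8, 168.7]))]
[[470, 150], [466, 151], [462, 157], [450, 161], [458, 184], [475, 179], [469, 163], [465, 162], [471, 156]]
side scoop blobs [(np.int32(194), array([361.2, 135.7]))]
[[354, 119], [354, 141], [369, 146], [373, 138], [362, 134], [357, 137], [355, 132], [358, 120]]
slug 212 [391.1 157.1] [ 0.6126 -0.0965  0.017 ]
slug 3454 [411.5 168.7] [ 0.5705 -0.1628  0.017 ]
slug 1475 [407.7 162.5] [ 0.5924 -0.1516  0.017 ]
slug 1347 [400.2 164.7] [ 0.5854 -0.1257  0.017 ]
slug 198 [393.2 168.9] [ 0.5714 -0.1015  0.017 ]
slug 1462 [400.4 172.9] [ 0.5569 -0.1248  0.017 ]
slug 440 [394.9 177.6] [ 0.5412 -0.1051  0.017 ]
slug 486 [413.6 181. ] [ 0.5279 -0.1667  0.017 ]
tray farL [ 0.6626 -0.0899  0.026 ]
tray farR [ 0.6718 -0.1613  0.026 ]
tray nearL [ 0.5124 -0.0993  0.046 ]
tray nearR [ 0.523  -0.1763  0.046 ]
[(np.int32(476), array([331.68277311, 185.83823529]))]
coil floor [0.5176 0.1071 0.02  ]
coil rim [0.5074 0.1066 0.064 ]
coil rim tri [0.5092 0.1056 0.0509]
handle top [ 0.5938 -0.326   0.098 ]
pad [0.4783 0.3068 0.1023]
pad top z [0.4783 0.3067 0.106 ]
boxL [0.6786 0.3338 0.056 ]
boxR [0.6732 0.255  0.056 ]
boxnl [0.5631 0.3372 0.056 ]
boxnr [0.5588 0.2536 0.056 ]
pivot [0.5809 0.2998 0.075 ]
jar top [ 0.6723 -0.3653  0.085 ]
bowl fl [ 0.51   -0.3121  0.024 ]
bowl fr [ 0.5276 -0.3706  0.024 ]
bowl rl [ 0.591  -0.2933  0.024 ]
bowl rr [ 0.586  -0.3576  0.024 ]
```

```bash
cat >> h.py <<'E'
def tcp():
    s=monitor.get_state(); return np.array(s["eef_pos"]),R.from_euler('xyz',s["ee_rot"]),s
def go(pos,yaw_scoop,tilt=0,show=True):
    """tool target: scoop yaw (deg), tilt>0 mouth down (deg). prints turn(deg), shift in tool axes"""
    p,r,s=tcp()
    T=R.from_euler('z',yaw_scoop,degrees=True)*R.from_euler('y',-tilt,degrees=True)*R.from_euler('zx',[0,180],degrees=True)*R.from_euler('z',180,degrees=True)
    print("turn",(r.inv()*T).as_rotvec(degrees=True).round(2),"shift",r.inv().apply(np.array(pos)-p).round(4))
E
python3 - <<'E'
from h import *
go((.593,-.323,.15),16.7)
E
```

```text
turn [ 0.03 -0.    1.45] shift [-0.4629  0.1832  0.0763]
```

Request:
{"name": "move_arm", "arguments": {
  "deltas": [
    [[0,0,1.4,-0.463,0.183,0.0,0.06],[0,0,1.4,-0.463,0.183,0.0,0.06],[0,0,1.4,-0.463,0.183,0.0,0.06],[0,0,1.4,-0.463,0.183,0.0,0.06],[0,0,1.4,-0.463,0.183,0.0,0.06],[0,0,1.4,-0.463,0.183,0.0,0.06],[0,0,1.4,-0.463,0.183,0.0,0.06],[0,0,1.4,-0.463,0.183,0.0,0.06],[0,0,1.4,-0.463,0.183,0.0,0.06],[0,0,1.4,-0.463,0.183,0.0,0.06],[0,0,1.4,-0.463,0.183,0.0,0.06],[0,0,1.4,-0.463,0.183,0.04,0.06]]
  ]
}}

```text
t: 1.3
eef_pos: [0.5908, -0.3289, 0.2028]
ee_rot: [-3.135, 0.008, -2.847]
force: [0.7, -1.4, 2.0]
width: 0.0601
```

```bash
python3 - <<'E'
from h import *
go((.593,-.323,.12),16.7)
s=viewer.grab_frame("side")
cv2.imwrite("pics/side1.png",cv2.resize(s["frame"][50:200,270:430],None,fx=4,fy=4,interpolation=cv2.INTER_CUBIC))
E
```

```text
turn [-0.4   0.45  0.2 ] shift [-0.0031  0.0055  0.0828]
```

View pics/side1.png

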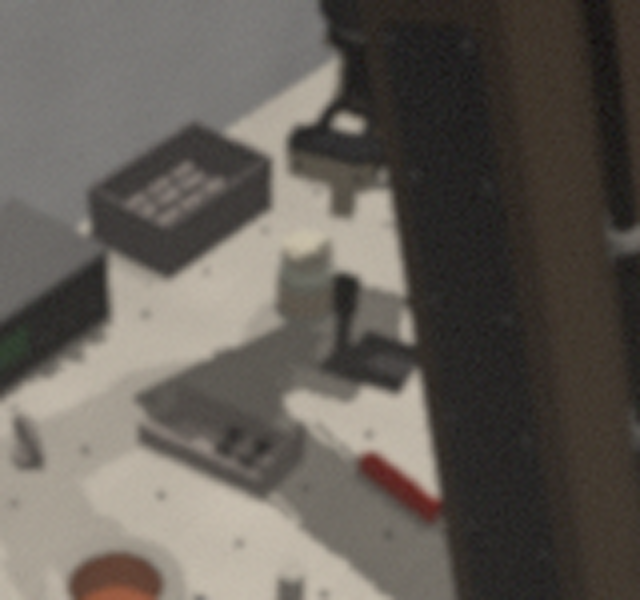

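Gripper (side crop, about (340,170)) hangs over the handle (345,300), aligned and clear of the jar (305,270). Descend and grip.

Request:
{"name": "move_arm", "arguments": {
  "deltas": [
    [[0,0,0,0,0,0.03,0.06],[0,0,0,0,0,0.06,0.06],[0,0,0,0,0,0.09,0.06],[0,0,0,0,0,0.11,0.06],[0,0,0,0,0,0.12,0.06],[0,0,0,0,0,0.12,0.06],[0,0,0,0,0,0.12,0.06],[0,0,0,0,0,0.12,0.0],[0,0,0,0,0,0.12,0.0],[0,0,0,0,0,0.12,0.0],[0,0,0,0,0,0.12,0.0],[0,0,0,0,0,0.12,0.0]]
  ],
  "force": 45
}}

```text
t: 2.35
eef_pos: [0.5856, -0.3299, 0.0777]
ee_rot: [-3.141, 0.001, -2.849]
force: [0.6, 0.5, -0.3]
width: 0.0322
```

```bash
python3 - <<'E'
from h import *
p,r,s=tcp(); print(p.round(4),r.as_rotvec().round(3),s["force"].round(1),s["moment"].round(2),s["width"])
go((.593,-.323,.066),16.7)
E
```

```text
[ 0.5856 -0.3299  0.0777] [-4.570e-01  3.107e+00 -1.000e-03] [ 0.6  0.5 -0.3] [-0.01  0.   -0.04] 0.0321849206143174
turn [-0.03  0.06  0.05] shift [-0.0091  0.0045  0.0117]
```

Request:
{"name": "move_arm", "arguments": {
  "deltas": [
    [[0,0,0,-0.003,0.0015,0.004,0.05],[0,0,0,-0.006,0.003,0.008,0.05],[0,0,0,-0.009,0.0045,0.0115,0.05],[0,0,0,-0.009,0.0045,0.0115,0.03],[0,0,0,-0.009,0.0045,0.0115,0.0],[0,0,0,-0.009,0.0045,0.0115,0.0],[0,0,0,-0.009,0.0045,0.0115,0.0],[0,0,0,-0.009,0.0045,0.0115,0.0],[0,0,0,-0.009,0.0045,0.0115,0.0],[0,0,0,-0.009,0.0045,0.0115,0.0],[0,0,0,-0.009,0.0045,0.0115,0.0],[0,0,0,-0.009,0.0045,0.0115,0.0]]
  ],
  "force": 45
}}

```text
t: 3.35
eef_pos: [0.5927, -0.323, 0.0655]
ee_rot: [-3.141, 0.0, -2.849]
force: [-0.4, -1.0, -0.0]
width: 0.0119
```

```bash
python3 - <<'E'
from h import *
p,r,s=tcp(); print(p.round(4),r.as_rotvec().round(3),s["force"].round(1),s["moment"].round(2),s["width"])
go((.593,-.323,.066),16.7)
E
```

```text
[ 0.5927 -0.323   0.0655] [-0.458  3.108 -0.   ] [-0.4 -1.  -0. ] [-0.12 -0.04  0.01] 0.01185085357854751
turn [-0.01  0.01  0.05] shift [-0.0003 -0.0001 -0.0005]
```

```bash
python3 - <<'E'
from h import *
go((.593,-.323,.136),16.7)
go((.7174,-.1196,.126),5.5)
t=viewer.grab_frame("top")
print(onz(t,355,103,0),onz(t,427,103,0),onz(t,390,96,.08))
E
```

```text
turn [-0.01  0.01  0.05] shift [-0.0003 -0.0001 -0.0705]
turn [-1.000e-02  1.000e-02  1.125e+01] shift [-0.178   0.1588 -0.0605]
[0.81963083 0.01581373 0.        ] [ 8.12523873e-01 -2.37612355e-01  2.22044605e-16] [ 0.80330781 -0.09282162  0.08      ]
```

Request:
{"name": "move_arm", "arguments": {
  "deltas": [
    [[0,0,0,0,0,-0.015,0.0],[0,0,0,0,0,-0.04,0.0],[0,0,0,0,0,-0.07,0.0],[0,0,2,-0.022,0.02,-0.08,0.0],[0,0,4,-0.044,0.04,-0.08,0.0],[0,0,6,-0.066,0.06,-0.08,0.0],[0,0,8,-0.088,0.08,-0.08,0.0],[0,0,10,-0.11,0.1,-0.08,0.0],[0,0,11.2,-0.132,0.12,-0.08,0.0],[0,0,11.2,-0.154,0.14,-0.075,0.0],[0,0,11.2,-0.178,0.159,-0.07,0.0],[0,0,11.2,-0.178,0.159,-0.06,0.0]]
  ]
}}

```text
t: 4.4
eef_pos: [0.7205, -0.1149, 0.1256]
ee_rot: [3.142, 0.003, -3.041]
force: [0.1, -0.9, -1.7]
width: 0.012
```

```bash
python3 - <<'E'
from h import *
s=viewer.grab_frame("side");t=viewer.grab_frame("top")
go((.7174,-.1196,.126),5.5)
a=cv2.resize(s["frame"][90:210,290:390],None,fx=4,fy=4,interpolation=cv2.INTER_CUBIC)
b=cv2.resize(t["frame"][100:220,370:470],None,fx=4,fy=4,interpolation=cv2.INTER_CUBIC)
cv2.imwrite("pics/hov.png",np.hstack([a,b]))
E
```

```text
turn [ 0.04 -0.23  0.14] shift [-0.0009 -0.0018 -0.0033]
```

View pics/hov.png

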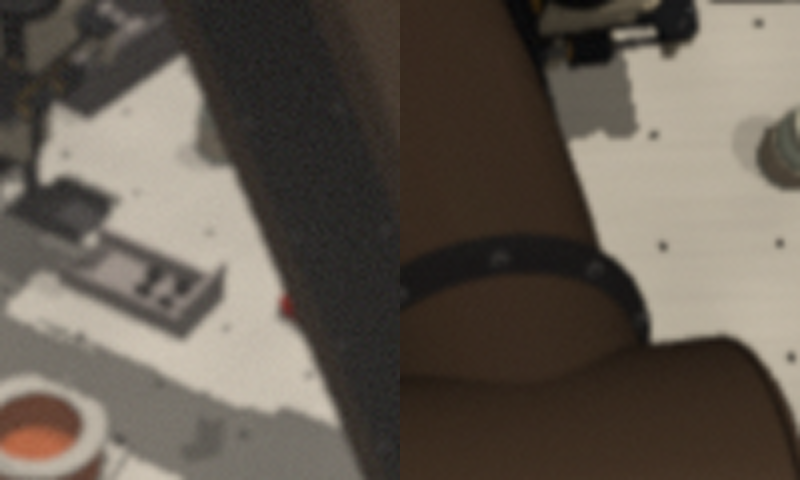

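```bash
python3 - <<'E'
from h import *
s=viewer.grab_frame("side")
a=cv2.resize(s["frame"][128:178,288:350],None,fx=12,fy=12,interpolation=cv2.INTER_CUBIC)
# predicted points
def P(p): return ((proj(s,p)-[288,128]+.5)*12).astype(int)
T=R.from_euler('z',5.5,degrees=True); o=np.array([.592,-.1317,0])
tp=[(75,-37,26),(75,37,26),(-75,-37,46),(-75,37,46),(75,-31,5),(75,31,5),(75,37,0),(-75,37,0)]
for p in tp:
    q=P(o+T.apply(np.array(p)/1000)); print("tray",p,q); cv2.circle(a,q.tolist(),3,(0,255,0),-1)
p,r,st=tcp(); X=-r.as_matrix()[:,0];Y=r.as_matrix()[:,1];Z=-r.as_matrix()[:,2]
g=p+Z*.019
for c in [(-40,-28,0),(-40,28,0),(-40,-28,24),(-40,28,24),(22,-28,24),(22,28,24)]:
    q=P(g+(X*(c[0]-36)+Y*c[1]+Z*(c[2]-85))/1000); print("scoop",c,q); cv2.circle(a,q.tolist(),3,(0,0,255),-1)
print(p.round(4))
cv2.imwrite("pics/hov2.png",a)
E
```

```text
tray (75, -37, 26) [324 222]
tray (75, 37, 26) [192 342]
tray (-75, -37, 46) [702 348]
tray (-75, 37, 46) [573 477]
tray (75, -31, 5) [315 279]
tray (75, 31, 5) [205 380]
tray (75, 37, 0) [195 401]
tray (-75, 37, 0) [570 583]
scoop (-40, -28, 0) [371 192]
scoop (-40, 28, 0) [270 285]
scoop (-40, -28, 24) [370 135]
scoop (-40, 28, 24) [268 227]
scoop (22, -28, 24) [216  67]
scoop (22, 28, 24) [113 156]
[ 0.7163 -0.119   0.1239]
```

View pics/hov2.png

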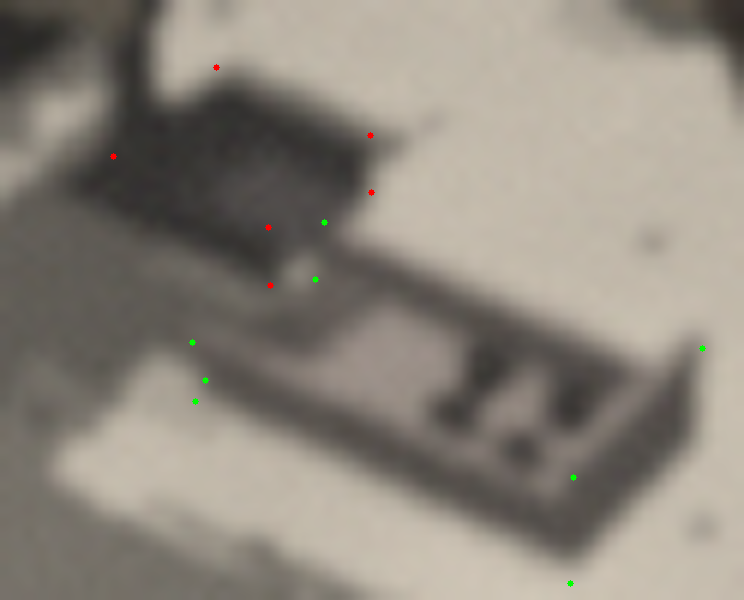

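The view shows the scoop (bowl at about (230,170)) hovering over the open end of the tray. The predicted outlines are a few mm off. I'll rectify the views at the known heights for a finer lateral and yaw fit.

```bash
python3 - <<'E'
from h import *
s=viewer.grab_frame("side");tf=viewer.grab_frame("top")
t0=dict(tf,frame=cv2.imread("pics/top0.png")); s0=dict(s,frame=cv2.imread("pics/side0.png"))
T=R.from_euler('z',5.5,degrees=True); o=np.array([.592,-.1317,0])
xs=np.arange(-100,140,.6); ys=np.arange(60,-60,-.6)   # mm, image: cols=x, rows=-y
def rect(f,z):
    m=np.array([[proj(f,o+T.apply([x/1e3,y/1e3,z])) for x in xs] for y in ys],np.float32)
    return cv2.remap(f["frame"],m,None,cv2.INTER_CUBIC)
p,r,st=tcp(); print("tcp in tray mm",(T.inv().apply(p-o)*1e3).round(1))
z0=p[2]+.019-.085
im=[rect(t0,.026),rect(s0,.026),rect(s,.024+z0)]
for i in im:
    for y in range(0,200,17): pass
    for x in (-75,0,75): cv2.line(i,(int((x+100)/.6),0),(int((x+100)/.6),4),(0,0,255),1)
    for y in (-37,0,37): cv2.line(i,(0,int((60-y)/.6)),(4,int((60-y)/.6)),(0,0,255),1)
cv2.imwrite("pics/rect.png",np.vstack(im)[:600])
# profiles
for n,i in zip(("top","side"),im):
    g=i.max(2).astype(float)
    for a,b in((-30,10),(20,65)):
        pr=g[:,int((a+100)/.6):int((b+100)/.6)].mean(1); print(n,a,b,[int(v) for v in pr[20:180:3]])
E
```

```text
tcp in tray mm [125.3  -0.5 125.5]
top -30 10 [163, 162, 156, 148, 136, 119, 95, 77, 74, 88, 108, 123, 129, 131, 130, 125, 117, 105, 92, 82, 74, 71, 71, 74, 81, 91, 104, 115, 122, 123, 118, 110, 99, 89, 81, 75, 71, 71, 74, 81, 88, 93, 93, 86, 72, 65, 71, 91, 113, 130, 144, 155, 162, 165]
top 20 65 [157, 151, 144, 135, 121, 100, 79, 71, 80, 100, 119, 129, 133, 134, 134, 135, 135, 135, 134, 134, 133, 131, 130, 130, 131, 132, 133, 133, 133, 133, 132, 131, 131, 130, 131, 131, 130, 129, 128, 125, 118, 110, 98, 83, 70, 70, 84, 106, 125, 140, 151, 159, 163, 165]
side -30 10 [88, 82, 80, 80, 81, 84, 89, 95, 102, 108, 113, 116, 117, 115, 112, 108, 105, 104, 104, 106, 108, 111, 113, 114, 114, 113, 111, 109, 106, 102, 99, 97, 95, 92, 90, 87, 85, 83, 81, 80, 80, 80, 82, 86, 92, 101, 112, 123, 134, 144, 153, 161, 167, 171]
side 20 65 [90, 85, 83, 83, 85, 89, 95, 103, 111, 120, 127, 133, 138, 141, 143, 143, 143, 143, 143, 144, 144, 144, 144, 144, 143, 143, 143, 143, 143, 142, 139, 136, 132, 126, 120, 113, 106, 99, 92, 88, 84, 84, 86, 90, 98, 108, 119, 130, 141, 151, 159, 165, 169, 173]
```

View pics/rect.png

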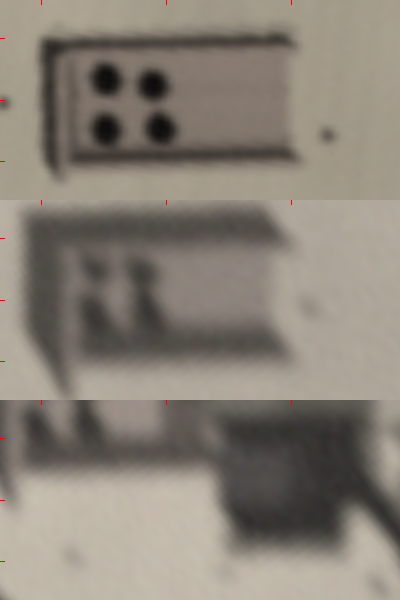

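```bash
python3 - <<'E'
from h import *
p,r,s=tcp(); print(p,s["force"])
go((.7072,-.1176,.085),6.75)
E
```

```text
[ 0.71679022 -0.12017262  0.12554562] [ 0.24681755 -0.31678955 -1.34611634]
turn [-0.01 -0.03 -1.23] shift [0.0093 0.0035 0.0406]
```

Request:
{"name": "move_arm", "arguments": {
  "deltas": [
    [[0,0,-0.6,0.005,0.002,0,0],[0,0,-1.2,0.0093,0.0035,0,0],[0,0,-1.2,0.0093,0.0035,0.005,0],[0,0,-1.2,0.0093,0.0035,0.012,0],[0,0,-1.2,0.0093,0.0035,0.02,0],[0,0,-1.2,0.0093,0.0035,0.026,0],[0,0,-1.2,0.0093,0.0035,0.031,0],[0,0,-1.2,0.0093,0.0035,0.035,0],[0,0,-1.2,0.0093,0.0035,0.038,0],[0,0,-1.2,0.0093,0.0035,0.041,0],[0,0,-1.2,0.0093,0.0035,0.041,0],[0,0,-1.2,0.0093,0.0035,0.041,0]]
  ]
}}

```text
t: 5.65
eef_pos: [0.7118, -0.1166, 0.0884]
ee_rot: [-3.14, 0.009, -3.022]
force: [3.6, 1.2, 13.5]
width: 0.0118
```

```bash
python3 - <<'E'
from h import *
p,r,s=tcp(); print(p.round(4),s["force"].round(1),s["moment"].round(2))
go((.7072,-.1176,.0725),6.75)
E
```

```text
[ 0.7118 -0.1166  0.0884] [ 3.6  1.2 13.5] [ 1.05 -0.64 -0.16]
turn [-0.1   0.5   0.08] shift [ 0.0048 -0.0004  0.0159]
```

```bash
python3 - <<'E'
from h import *
s=viewer.grab_frame("side")
p,r,st=tcp(); print(p.round(4),st["force"].round(1),st["moment"].round(2))
a=cv2.resize(s["frame"][118:178,284:354],None,fx=10,fy=10,interpolation=cv2.INTER_CUBIC)
cv2.imwrite("pics/c3.png",cv2.convertScaleAbs(a,alpha=1.4))
E
```

```text
[ 0.7118 -0.1166  0.0884] [ 3.9  1.5 13.6] [ 1.07 -0.69 -0.21]
```

View pics/c3.png

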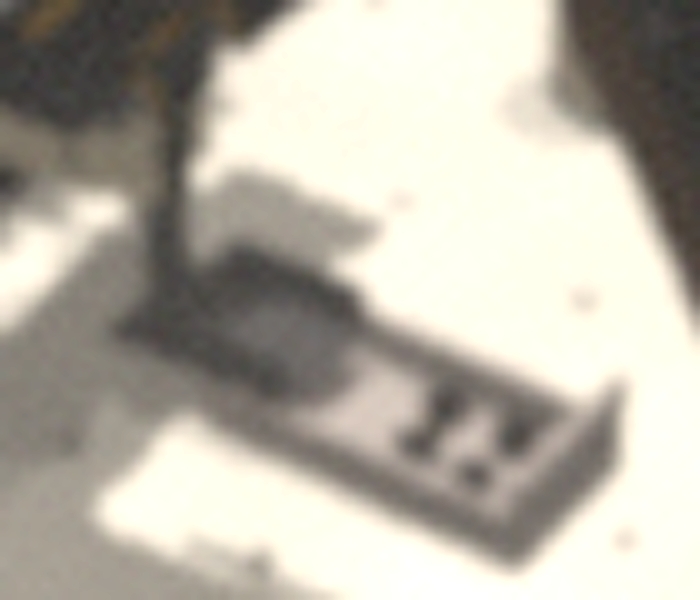

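The image shows the scoop's left wall resting on the tray's left wall at about (240,395), and the moment sign agrees. I'll lift a little, shift 4 mm right and lower again.

Request:
{"name": "move_arm", "arguments": {
  "deltas": [
    [[0,0,0,0,0,-0.009,0],[0,0,0,0,-0.002,-0.009,0],[0,0,0,0,-0.004,-0.009,0],[0,0,0,0,-0.004,-0.008,0],[0,0,0,0,-0.004,-0.004,0],[0,0,0,0,-0.004,0.0,0],[0,0,0,0,-0.004,0.002,0],[0,0,0,0,-0.004,0.002,0]]
  ]
}}

```text
t: 6.37
eef_pos: [0.7076, -0.1212, 0.0811]
ee_rot: [-3.141, -0.002, -3.024]
force: [-0.2, -2.5, -2.9]
width: 0.0118
```

```bash
python3 - <<'E'
from h import *
p,r,s=tcp(); print(p.round(4),s["force"].round(1),s["moment"].round(2))
go((.7072,-.1176,.0725),6.75)
E
```

```text
[ 0.7076 -0.1212  0.0811] [-0.2 -2.5 -2.9] [-1.43 -0.23  0.12]
turn [-0.02 -0.11 -0.  ] shift [-0.0001  0.0036  0.0086]
```

Request:
{"name": "move_arm", "arguments": {
  "deltas": [
    [[0,0,0,0,-0.001,0.0,0],[0,0,0,0,-0.001,0.003,0],[0,0,0,0,-0.001,0.006,0],[0,0,0,0,-0.001,0.008,0],[0,0,0,0,-0.001,0.009,0],[0,0,0,0,-0.001,0.0095,0],[0,0,0,0,-0.001,0.0095,0]]
  ]
}}

```text
t: 6.95
eef_pos: [0.7082, -0.1216, 0.0728]
ee_rot: [3.141, -0.0, -3.024]
force: [1.0, 0.0, -1.6]
width: 0.0117
```

```bash
python3 - <<'E'
from h import *
p,r,s=tcp(); print(p.round(4),s["force"].round(1),s["moment"].round(2))
T=R.from_euler('z',6.75,degrees=True); print("lip in tray",(T.inv().apply(p-[.592,-.1312,0])*1e3-[76,0,66]).round(1))
E
```

```text
[ 0.7082 -0.1216  0.0728] [ 1.   0.  -1.6] [ 0.02 -0.01  0.  ]
lip in tray [40.5 -4.1  6.8]
```

Request:
{"name": "move_arm", "arguments": {
  "deltas": [
    [[0,-0.7,0,0.002,0,0.0,0],[0,-1.2,0,0.006,0,0.001,0],[0,-1.2,0,0.011,0,0.001,0],[0,-1.2,0,0.016,0,0.001,0],[0,-1.2,0,0.022,0,0.001,0],[0,-1.2,0,0.028,0,0.001,0],[0,-1.2,0,0.034,0,0.001,0],[0,-1.2,0,0.04,0,0.001,0],[0,-1.2,0,0.045,0,0.001,0],[0,-1.2,0,0.05,0,0.001,0]]
  ]
}}

```text
t: 7.78
eef_pos: [0.6582, -0.1277, 0.0721]
ee_rot: [-3.142, 0.021, -3.024]
force: [0.3, -0.5, -0.8]
width: 0.0117
```

```bash
python3 - <<'E'
from h import *
p,r,s=tcp(); print(p.round(4),s["force"].round(1),s["moment"].round(2),s["ee_rot"].round(3))
T=R.from_euler('z',6.75,degrees=True); print("lip in tray",(T.inv().apply(p-[.592,-.1312,0])*1e3-[76,0,66]).round(1))
E
```

```text
[ 0.6582 -0.1277  0.0721] [ 0.3 -0.5 -0.8] [-0.   -0.08 -0.03] [-3.142  0.021 -3.024]
lip in tray [-9.9 -4.3  6.1]
```

Request:
{"name": "move_arm", "arguments": {
  "deltas": [
    [[0,0,0,0.003,0,0.001,0],[0,0,0,0.008,0,0.0018,0],[0,0,0,0.014,0,0.0018,0],[0,0,0,0.02,0,0.0018,0],[0,0,0,0.026,0,0.0018,0],[0,0,0,0.032,0,0.0018,0],[0,0,0,0.036,0,0.0018,0]]
  ]
}}

```text
t: 8.37
eef_pos: [0.6235, -0.1318, 0.0703]
ee_rot: [-3.141, 0.024, -3.023]
force: [4.7, 1.3, 3.2]
width: 0.0114
```

```bash
cat >> h.py <<'E'
def stat():
    p,r,s=tcp(); print(p.round(4),s["force"].round(1),s["moment"].round(2),s["ee_rot"].round(3),round(s["t"],2))
    T=R.from_euler('z',6.75,degrees=True); L=p+r.apply([.076,0,.066]);print("lip in tray",(T.inv().apply(L-[.592,-.1312,0])*1e3).round(1))
E
python3 - <<'E'
from h import *
stat()
s=viewer.grab_frame("side")
a=cv2.resize(s["frame"][118:188,284:364],None,fx=8,fy=8,interpolation=cv2.INTER_CUBIC)
cv2.imwrite("pics/c4.png",cv2.convertScaleAbs(a,alpha=1.4))
E
```

```text
[ 0.6235 -0.1318  0.0703] [4.7 1.3 3.2] [ 0.38 -1.92 -0.01] [-3.141  0.024 -3.023] 8.37
lip in tray [-43.2  -4.3   2.5]
```

View pics/c4.png

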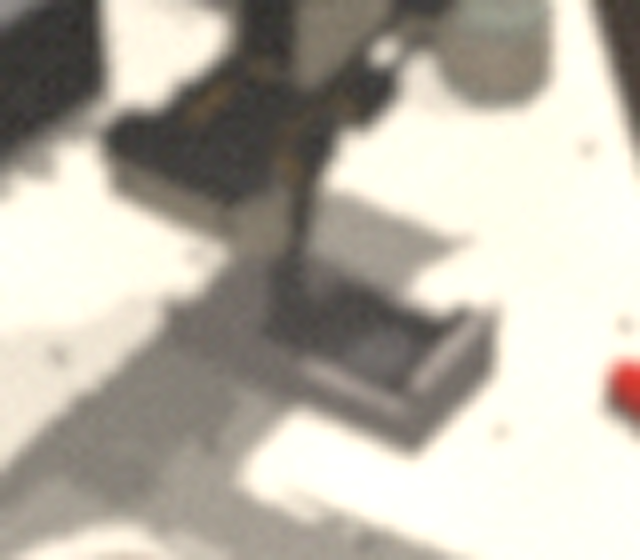

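The scoop (bowl at (375,340)) has reached the closed end of the tray. Contact force is rising, so I'll keep pushing to the ramp.

Request:
{"name": "move_arm", "arguments": {
  "deltas": [
    [[0,0,0,0.004,0,0.0,0],[0,0,0,0.008,0,0.0,0],[0,0,0,0.012,0,0.0,0],[0,0,0,0.015,0,0.0,0],[0,0,0,0.015,0,0.0,0]]
  ]
}}

```text
t: 8.83
eef_pos: [0.6153, -0.1329, 0.0728]
ee_rot: [-3.14, 0.036, -3.022]
force: [16.1, 1.8, 7.0]
width: 0.0118
```

```bash
python3 - <<'E'
from h import *
stat()
E
```

```text
[ 0.6153 -0.1329  0.0728] [16.1  1.8  7. ] [ 1.05 -6.14 -0.08] [-3.14   0.036 -3.022] 8.83
lip in tray [-50.6  -4.7   4.1]
```

Request:
{"name": "move_arm", "arguments": {
  "deltas": [
    [[0,3,0,-0.001,0,0.0,0],[0,6,0,-0.002,0,0.0,0],[0,9,0,-0.002,0,0.0,0],[0,12,0,-0.002,0,-0.001,0],[0,15,0,-0.003,0,-0.002,0],[0,18,0,-0.007,0,-0.005,0],[0,21,0,-0.011,0,-0.01,0],[0,24,0,-0.014,0,-0.016,0],[0,27,0,-0.017,0,-0.024,0],[0,30,0,-0.02,0,-0.032,0],[0,30,0,-0.02,0,-0.04,0],[0,30,0,-0.02,0,-0.048,0]]
  ]
}}

```text
t: 9.83
eef_pos: [0.6254, -0.1311, 0.1153]
ee_rot: [3.14, -0.508, -3.024]
force: [-0.9, 0.0, -2.5]
width: 0.0117
```

```bash
python3 - <<'E'
from h import *
stat()
s=viewer.grab_frame("side")
a=cv2.resize(s["frame"][108:188,284:374],None,fx=8,fy=7.5,interpolation=cv2.INTER_CUBIC)
cv2.imwrite("pics/c5.png",cv2.convertScaleAbs(a,alpha=1.8))
E
```

```text
[ 0.6254 -0.1311  0.1153] [-0.9  0.  -2.5] [ 0.2  -2.03 -0.01] [ 3.14  -0.508 -3.024] 9.83
lip in tray [-65.3  -3.8  94.6]
```

View pics/c5.png

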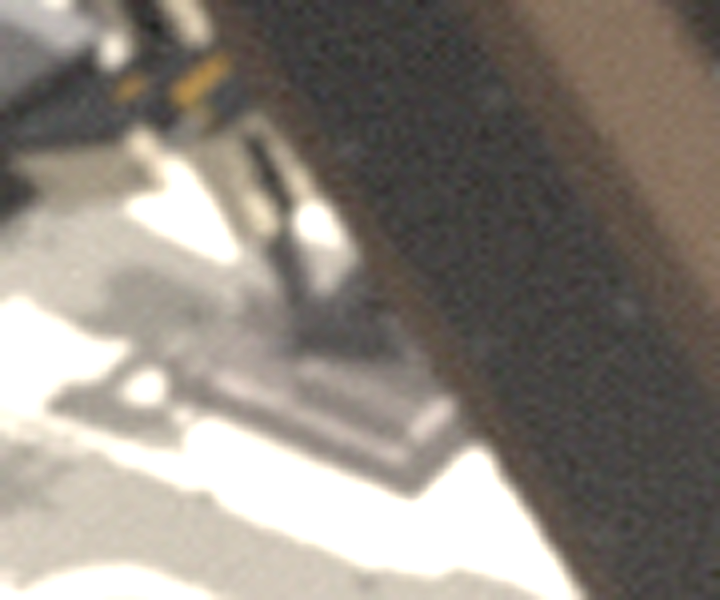

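Tray looks empty in view (crop (320,410), although part is hidden), so the slugs seem to be in the scoop. Next I lift and carry. First I'll check the joint values, to judge the wrist range for tipping.

```bash
cat >> h.py <<'E'
def lipgo(L,yaw,tilt,zz=None):
    p,r,s=tcp()
    T=R.from_euler('z',yaw,degrees=True)*R.from_euler('y',-tilt,degrees=True)*R.from_euler('x',180,degrees=True)*R.from_euler('z',180,degrees=True)
    P=np.array(L)-T.apply([.076,0,.066])
    print("tilt",tilt,"tcp",P.round(3),"turn",(r.inv()*T).as_rotvec(degrees=True).round(1),"shift",r.inv().apply(P-p).round(3))
E
python3 - <<'E'
from h import *
p,r,s=tcp(); print(s["q"].round(3))
u=np.array([.979,.204,0])
p0,_,_=tcp(); print("up",r.inv().apply([0,0,.08]).round(3))
lipgo(np.array([.509,.106,.17])+u*.015,11.8,-30)
E
```

```text
[ 0.102  0.686  0.201  0.008 -1.589 -1.557]
up [ 0.039  0.    -0.07 ]
tilt -30 tcp [0.62  0.129 0.189] turn [ 2.5  1.2 -4.4] shift [ 0.013  0.26  -0.074]
```

Request:
{"name": "move_arm", "arguments": {
  "deltas": [
    [[0,0,0,0.01,0,-0.018,0],[0,0,0,0.022,0,-0.039,0],[0,0,0,0.034,0.004,-0.06,0],[0,0,0,0.038,0.014,-0.07,0],[0.5,0.2,-1,0.036,0.03,-0.074,0],[1,0.4,-1.6,0.033,0.052,-0.074,0],[1.2,0.6,-2.1,0.03,0.077,-0.074,0],[1.5,0.8,-2.6,0.027,0.104,-0.074,0],[1.8,1,-3.2,0.024,0.132,-0.074,0],[2,1.1,-3.6,0.021,0.159,-0.074,0],[2.3,1.2,-4,0.018,0.182,-0.074,0],[2.5,1.2,-4.4,0.016,0.2,-0.074,0]]
  ]
}}

```text
t: 10.88
eef_pos: [0.6236, 0.0732, 0.1885]
ee_rot: [3.141, -0.525, -2.932]
force: [0.1, 0.3, -2.2]
width: 0.0117
```

```bash
python3 - <<'E'
from h import *
stat(); p,r,s=tcp(); print(s["q"].round(3))
u=np.array([.979,.204,0])
for z,ti in((.12,-30),(.1,-18),(.09,-6),(.085,6),(.08,18),(.072,30),(.066,40),(.06,48)): lipgo(np.array([.509,.106,z])+u*.012,11.8,ti)
fs=viewer.grab_frame("side"); cv2.imwrite("pics/full1.png",fs["frame"])
E
```

```text
[0.6236 0.0732 0.1885] [ 0.1  0.3 -2.2] [ 0.42 -2.02 -0.  ] [ 3.141 -0.525 -2.932] 10.88
lip in tray [-43.  190.3 169.5]
[ 0.374  0.643  0.315 -0.084 -1.761 -1.73 ]
tilt -30 tcp [0.617 0.129 0.139] turn [-0.1 -0.1  0.2] shift [-0.03   0.055  0.04 ]
tilt -18 tcp [0.611 0.127 0.139] turn [ -0.1 -12.1   0.2] shift [-0.024  0.055  0.043]
tilt -6 tcp [0.601 0.125 0.148] turn [ -0.  -24.1   0.2] shift [-0.011  0.056  0.041]
tilt 6 tcp [0.588 0.122 0.159] turn [ -0.  -36.1   0.2] shift [0.006 0.056 0.038]
tilt 18 tcp [0.572 0.119 0.166] turn [  0.  -48.1   0.2] shift [0.025 0.056 0.04 ]
tilt 30 tcp [0.553 0.115 0.167] turn [  0.  -60.1   0.2] shift [0.042 0.056 0.049]
tilt 40 tcp [0.536 0.112 0.165] turn [  0.  -70.1   0.2] shift [0.055 0.056 0.059]
tilt 48 tcp [0.523 0.109 0.161] turn [  0.1 -78.1   0.2] shift [0.065 0.056 0.07 ]
```

Request:
{"name": "move_arm", "arguments": {
  "deltas": [
    [[0,0,0,-0.005,0.018,0.004,0],[0,0,0,-0.013,0.036,0.014,0],[0,0,0,-0.022,0.049,0.028,0],[0,0,0,-0.029,0.056,0.038,0],[0,-6,0,-0.028,0.056,0.041,0],[0,-12,0,-0.024,0.056,0.042,0],[0,-18,0,-0.018,0.056,0.042,0],[0,-24,0,-0.011,0.056,0.041,0],[0,-30,0,-0.003,0.056,0.039,0],[0,-36,0,0.006,0.056,0.038,0],[0,-36,0,0.006,0.056,0.038,0]]
  ]
}}

```text
t: 11.85
eef_pos: [0.5819, 0.1164, 0.1582]
ee_rot: [-3.142, 0.104, -2.936]
force: [-2.0, -1.0, -4.3]
width: 0.0116
```

```bash
python3 - <<'E'
from h import *
stat(); p,r,s=tcp(); print(s["q"].round(3), (p+r.apply([.076,0,.066])).round(3))
u=np.array([.979,.204,0])
for z,ti in((.08,18),(.072,30),(.066,40),(.06,48)): lipgo(np.array([.509,.106,z])+u*.012,11.8,ti)
t=viewer.grab_frame("top");fs=viewer.grab_frame("side")
q=lambda f,c:(lambda x,y:cv2.resize(f["frame"][max(0,y-50):y+50,max(0,x-50):x+50],(400,400),interpolation=cv2.INTER_CUBIC))(*proj(f,c).astype(int))
cv2.imwrite("pics/c6.png",np.hstack([q(t,(.52,.106,.09)),q(fs,(.52,.106,.09))]))
E
```

```text
[0.5819 0.1164 0.1582] [-2.  -1.  -4.3] [-0.25  0.93  0.  ] [-3.142  0.104 -2.936] 11.85
lip in tray [-49.4 241.   84.6]
[ 0.55   0.219 -0.374  0.046 -0.88  -1.943] [0.515 0.102 0.085]
tilt 18 tcp [0.572 0.119 0.166] turn [ -0. -12.  -0.] shift [ 0.009  0.005 -0.009]
tilt 30 tcp [0.553 0.115 0.167] turn [ -0. -24.  -0.] shift [ 0.028  0.005 -0.012]
tilt 40 tcp [0.536 0.112 0.165] turn [ -0. -34.  -0.] shift [ 0.045  0.005 -0.012]
tilt 48 tcp [0.523 0.109 0.161] turn [ -0. -42.  -0.] shift [ 0.059  0.005 -0.009]
```

View pics/c6.png

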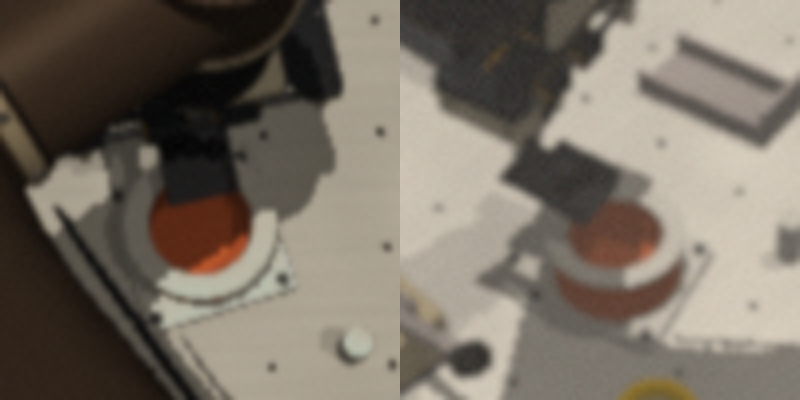

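The tray is empty. The lip, at (200,200) in the left half, is centred inside the bore (150–250). Tipping now.

Request:
{"name": "move_arm", "arguments": {
  "deltas": [
    [[0,-6,0,0.004,0.003,-0.004,0],[0,-12,0,0.009,0.005,-0.009,0],[0,-18,0,0.018,0.005,-0.011,0],[0,-24,0,0.028,0.005,-0.012,0],[0,-29,0,0.036,0.005,-0.012,0],[0,-34,0,0.045,0.005,-0.012,0],[0,-38,0,0.052,0.005,-0.01,0],[0,-42,0,0.059,0.005,-0.009,0],[0,-42,0,0.059,0.005,-0.009,0],[0,-42,0,0.059,0.005,-0.009,0],[0,-42,0,0.059,0.005,-0.009,0],[0,-42,0,0.059,0.005,-0.009,0]]
  ]
}}

```text
t: 12.95
eef_pos: [0.5872, 0.1076, 0.3091]
ee_rot: [3.133, 0.76, -2.936]
force: [0.7, 0.3, -2.2]
width: 0.0118
```

```bash
python3 - <<'E'
from h import *
stat(); p,r,s=tcp(); print(s["q"].round(3), (p+r.apply([.076,0,.066])).round(3))
t=viewer.grab_frame("top");fs=viewer.grab_frame("side")
q=lambda f,c:(lambda x,y:cv2.resize(f["frame"][max(0,y-40):y+40,max(0,x-40):x+40],(400,400),interpolation=cv2.INTER_CUBIC))(*proj(f,c).astype(int))
cv2.imwrite("pics/c7.png",np.hstack([q(t,(.51,.106,.06)),q(fs,(.51,.106,.06))]))
E
```

```text
[0.5872 0.1076 0.3091] [ 0.7  0.3 -2.2] [-0.55  2.61  0.04] [ 3.133  0.76  -2.936] 12.95
lip in tray [ 13.6 237.4 208.9]
[ 0.224 -0.203 -1.014  1.446 -0.004 -3.03 ] [0.578 0.106 0.209]
```

View pics/c7.png

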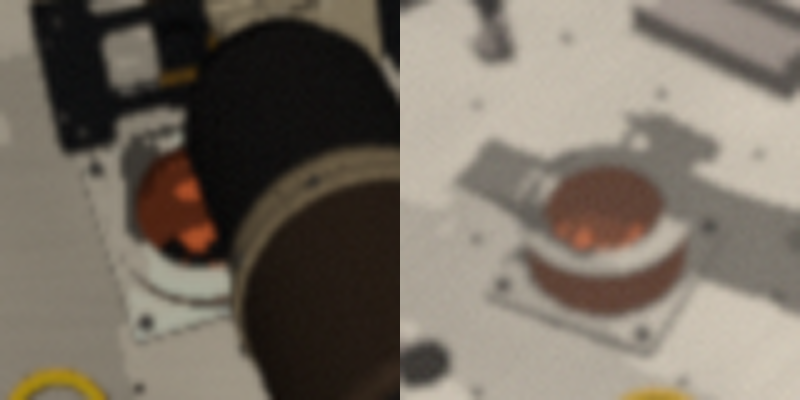

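Dark shapes show inside the cup at (195,243), but the arm ran into joint limits on the way: q3 and q5 are at their range ends and the lip rose to z 0.21. I'll back out level and check.

```bash
python3 - <<'E'
from h import *
for ti in (30,20,10,-10): go((.62,.118,.30-.0),11.8,ti)
E
```

```text
turn [ 0.56 13.56  0.08] shift [-0.0186  0.0023  0.0306]
turn [ 0.55 23.56  0.13] shift [-0.0186  0.0023  0.0306]
turn [ 0.54 33.55  0.18] shift [-0.0186  0.0023  0.0306]
turn [ 0.51 53.55  0.27] shift [-0.0186  0.0023  0.0306]
```

Request:
{"name": "move_arm", "arguments": {
  "deltas": [
    [[0,5,0,-0.002,0,0.003,0],[0,10,0,-0.004,0,0.006,0],[0,15,0,-0.006,0,0.01,0],[0,21,0,-0.009,0,0.015,0],[0,27,0,-0.012,0,0.02,0],[0,33,0,-0.015,0,0.025,0],[0,39,0,-0.018,0.002,0.03,0],[0,45,0,-0.018,0.002,0.03,0],[0,50,0,-0.018,0.002,0.03,0],[0,53,0,-0.018,0.002,0.03,0],[0,53,0,-0.018,0.002,0.03,0],[0,53,0,-0.018,0.002,0.03,0]]
  ]
}}

```text
t: 14.05
eef_pos: [0.6202, 0.1195, 0.2928]
ee_rot: [3.134, -0.182, -2.926]
force: [-0.4, 1.0, -3.0]
width: 0.0116
```

```bash
python3 - <<'E'
from h import *
stat(); p,r,s=tcp(); print(s["q"].round(3), (p+r.apply([.076,0,.066])).round(3))
t=viewer.grab_frame("top");fs=viewer.grab_frame("side")
q=lambda f,c,h=48:(lambda x,y:cv2.resize(f["frame"][max(0,y-h):y+h,max(0,x-h):x+h],(400,400),interpolation=cv2.INTER_CUBIC))(*proj(f,c).astype(int))
cv2.imwrite("pics/c8.png",cv2.convertScaleAbs(np.hstack([q(t,(.51,.106,.06)),q(fs,(.54,.106,.10))]),alpha=1.3))
E
```

```text
[0.6202 0.1195 0.2928] [-0.4  1.  -3. ] [ 0.18 -0.77  0.02] [ 3.134 -0.182 -2.926] 14.05
lip in tray [-28.9 237.6 241.6]
[ 0.466  0.374  0.19  -0.052 -1.562 -1.817] [0.535 0.101 0.242]
```

View pics/c8.png

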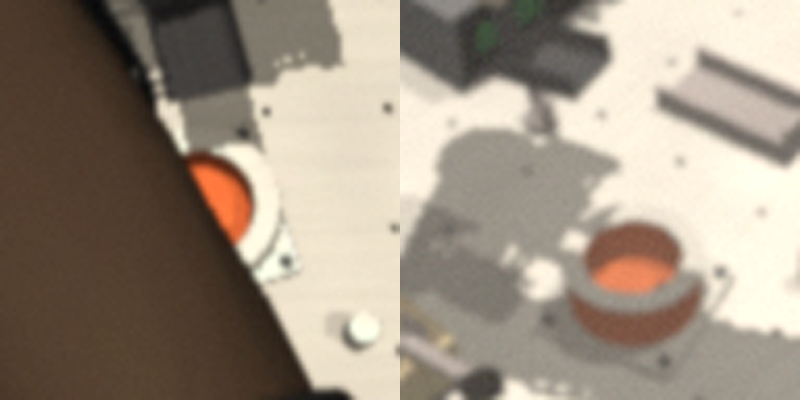

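The bowl at (200,45) in the left half looks empty. The arm hides part of the cup, so I'll carry the scoop back to its place and look again on the way.

```bash
python3 - <<'E'
from h import *
go((.593,-.31,.2),16.7,0)
E
```

```text
turn [  0.77 -10.09  -4.42] shift [ 0.0997 -0.4143  0.109 ]
```

Request:
{"name": "move_arm", "arguments": {
  "deltas": [
    [[0,-2,0,0.005,-0.02,0.006,0],[0,-4,-1,0.013,-0.055,0.015,0],[0.2,-6,-1,0.022,-0.092,0.025,0],[0.2,-8,-2,0.032,-0.13,0.035,0],[0.4,-10,-2,0.042,-0.17,0.046,0],[0.4,-10,-3,0.051,-0.21,0.056,0],[0.5,-10,-3,0.06,-0.25,0.066,0],[0.6,-10,-4,0.07,-0.29,0.077,0],[0.7,-10,-4,0.08,-0.33,0.088,0],[0.8,-10,-4.4,0.09,-0.37,0.098,0],[0.8,-10,-4.4,0.097,-0.4,0.106,0],[0.8,-10,-4.4,0.1,-0.414,0.109,0]]
  ]
}}

```text
t: 15.15
eef_pos: [0.5903, -0.3139, 0.202]
ee_rot: [-3.142, 0.005, -2.852]
force: [0.1, 0.6, -1.7]
width: 0.0119
```

```bash
python3 - <<'E'
from h import *
stat()
t=viewer.grab_frame("top");fs=viewer.grab_frame("side")
def q(f,c,h):
    x,y=proj(f,c).astype(int); return cv2.resize(f["frame"][max(0,y-h):y+h,max(0,x-h):x+h],(400,400),interpolation=cv2.INTER_CUBIC)
cv2.imwrite("pics/c9.png",cv2.convertScaleAbs(np.hstack([q(t,(.51,.106,.06),22),q(fs,(.56,.07,.03),60)]),alpha=1.4))
go((.593,-.323,.0665),16.7,0)
E
```

```text
[ 0.5903 -0.3139  0.202 ] [ 0.1  0.6 -1.7] [ 0.1  -0.03 -0.03] [-3.142  0.005 -2.852] 15.15
lip in tray [ -97.7 -194.1  135.6]
turn [ 0.01  0.32 -0.17] shift [ 0.0016 -0.0105  0.1359]
```

View pics/c9.png

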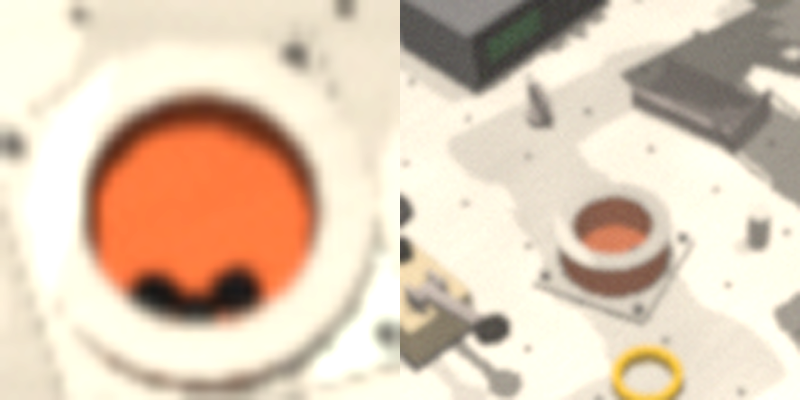

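The cup shows the dark slugs at (155,295), (195,305) and (235,290), hugging the near wall. None are on the bench around it. Setting the scoop down.

Request:
{"name": "move_arm", "arguments": {
  "deltas": [
    [[0,0,0,0.001,-0.005,0.02,0],[0,0,0,0.001,-0.01,0.05,0],[0,0,0,0.001,-0.01,0.08,0],[0,0,0,0.001,-0.01,0.105,0],[0,0,0,0.001,-0.01,0.122,0],[0,0,0,0.001,-0.01,0.13,0],[0,0,0,0.001,-0.01,0.134,0],[0,0,0,0.001,-0.01,0.136,0],[0,0,0,0.001,-0.01,0.136,0],[0,0,0,0.001,-0.01,0.136,0]]
  ]
}}

```text
t: 16.08
eef_pos: [0.5956, -0.3197, 0.0698]
ee_rot: [-3.14, 0.009, -2.849]
force: [-0.8, 1.7, 4.1]
width: 0.0117
```

```bash
python3 - <<'E'
from h import *
stat()
E
```

```text
[ 0.5956 -0.3197  0.0698] [-0.8  1.7  4.1] [ 0.82  0.7  -0.08] [-3.14   0.009 -2.849] 16.08
lip in tray [ -92.8 -200.9    3.2]
```

Request:
{"name": "move_arm", "arguments": {
  "deltas": [
    [[0,0,0,0,0,0,0.02],[0,0,0,0,0,0,0.03],[0,0,0,0,0,0,0.05],[0,0,0,0,0,0,0.05],[0,0,0,0,0,0,0.05],[0,0,0,0,0,-0.02,0.05],[0,0,0,0,0,-0.05,0.05],[0,0,0,0,0,-0.09,0.05],[0,0,0,0,0,-0.12,0.05],[0,0,0,0,0,-0.12,0.05]]
  ]
}}

```text
t: 16.92
eef_pos: [0.597, -0.3223, 0.196]
ee_rot: [-3.134, 0.015, -2.849]
force: [1.2, -0.2, 1.3]
width: 0.0496
```

```bash
python3 - <<'E'
from h import *
stat(); p,r,s=tcp(); print(s["width"],s["q"].round(3))
go((.478,.22,.22),16.7,0)
E
```

```text
[ 0.597  -0.3223  0.196 ] [ 1.2 -0.2  1.3] [-0.05 -0.12 -0.02] [-3.134  0.015 -2.849] 16.92
lip in tray [ -91.2 -203.9  128.8]
0.04962324431229189 [-2.090e-01  3.730e-01 -3.700e-02 -1.000e-03 -1.143e+00 -1.070e+00]
turn [-0.44  0.87  0.05] shift [-0.0427  0.5534 -0.0277]
```

Request:
{"name": "move_arm", "arguments": {
  "deltas": [
    [[0,0,0,-0.002,0.02,-0.02,0.03],[0,0,0,-0.004,0.055,-0.028,0.0],[0,0,0,-0.007,0.095,-0.028,0.0],[0,0,0,-0.01,0.135,-0.028,0.0],[0,0,0,-0.013,0.175,-0.028,0.0],[0,0,0,-0.016,0.215,-0.028,0.0],[0,0,0,-0.02,0.255,-0.028,0.0],[0,0,0,-0.023,0.295,-0.028,0.0],[0,0,0,-0.026,0.335,-0.028,0.0],[0,0,0,-0.029,0.375,-0.028,0.0],[0,0,0,-0.032,0.415,-0.028,0.0],[0,0,0,-0.035,0.455,-0.028,0.0]]
  ]
}}

```text
t: 17.92
eef_pos: [0.4957, 0.127, 0.2163]
ee_rot: [-3.141, 0.008, -2.85]
force: [1.3, -0.2, -0.3]
width: 0.0005
```

```bash
python3 - <<'E'
from h import *
stat()
go((.472,.307,.14),16.7,0)
t=viewer.grab_frame("top");fs=viewer.grab_frame("side")
def q(f,c,h):
    x,y=proj(f,c).astype(int); return cv2.resize(f["frame"][max(0,y-h):y+h,max(0,x-h):x+h],(400,400),interpolation=cv2.INTER_CUBIC)
cv2.imwrite("pics/c10.png",cv2.convertScaleAbs(np.hstack([q(t,(.57,-.32,.02),26),q(fs,(.57,-.32,.03),30)]),alpha=1.6))
E
```

```text
[0.4957 0.127  0.2163] [ 1.3 -0.2 -0.3] [-0.   -0.16  0.04] [-3.141  0.008 -2.85 ] 17.92
lip in tray [-139.6  254.7  149.7]
turn [-0.01  0.44 -0.01] shift [-0.0284  0.1792  0.0765]
```

View pics/c10.png

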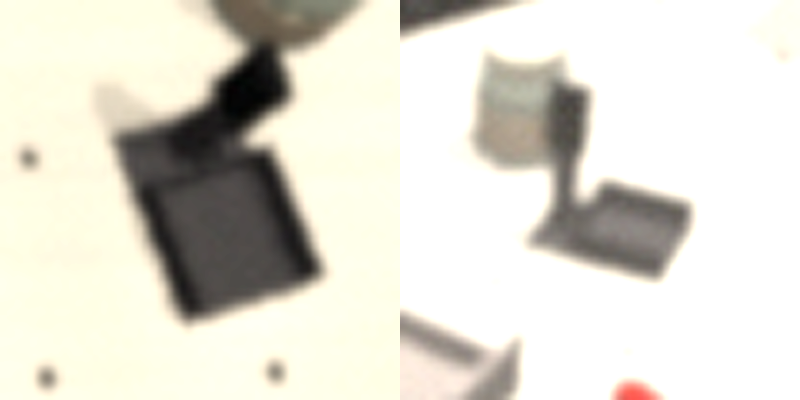

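The scoop stands flat and empty at its old place. Next is the lever: hover over the cream station's pad.

Request:
{"name": "move_arm", "arguments": {
  "deltas": [
    [[0,0,0,-0.005,0.03,0.0,0.0],[0,0,0,-0.011,0.07,0.0,0.0],[0,0,0,-0.017,0.11,0.0,0.0],[0,0,0,-0.023,0.145,0.0,0.0],[0,0,0,-0.028,0.17,0.0,0.0],[0,0,0,-0.028,0.179,0.03,0.0],[0,0,0,-0.028,0.179,0.06,0.0],[0,0,0,-0.028,0.179,0.076,0.0],[0,0,0,-0.028,0.179,0.076,0.0],[0,0,0,-0.028,0.179,0.076,0.0]]
  ]
}}

```text
t: 18.85
eef_pos: [0.4725, 0.3043, 0.1397]
ee_rot: [-3.14, 0.005, -2.85]
force: [-0.0, 0.7, 0.8]
width: 0.0004
```

```bash
python3 - <<'E'
from h import *
stat(); go((.472,.307,.11),16.7,0)
t=viewer.grab_frame("top");fs=viewer.grab_frame("side")
def q(f,c,h):
    x,y=proj(f,c).astype(int); return cv2.resize(f["frame"][max(0,y-h):y+h,max(0,x-h):x+h],(400,400),interpolation=cv2.INTER_CUBIC)
cv2.imwrite("pics/c11.png",cv2.convertScaleAbs(np.hstack([q(t,(.5,.307,.1),26),q(fs,(.5,.307,.1),26)]),alpha=1.6))
E
```

```text
[0.4725 0.3043 0.1397] [-0.   0.7  0.8] [ 0.05 -0.07  0.02] [-3.14   0.005 -2.85 ] 18.85
lip in tray [-142.   433.3   73.3]
turn [-0.1   0.31 -0.01] shift [-0.0002  0.0028  0.0297]
```

View pics/c11.png

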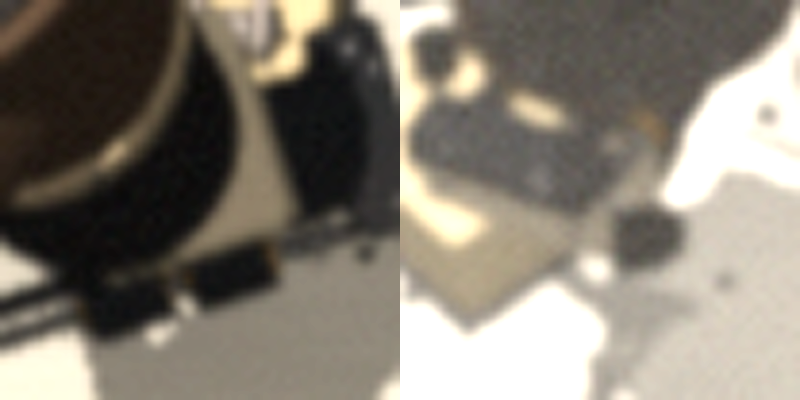

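The fingers are right above the pad ((645,235) in the right half). Pressing part way first.

Request:
{"name": "move_arm", "arguments": {
  "deltas": [
    [[0,0,0,0,0.002,0.01,0.0],[0,0,0,0,0.003,0.02,0.0],[0,0,0,0,0.003,0.028,0.0],[0,0,0,0,0.003,0.034,0.0],[0,0,0,0,0.003,0.04,0.0],[0,0,0,0,0.003,0.046,0.0],[0,0,0,0,0.003,0.052,0.0],[0,0,0,0,0.003,0.056,0.0],[0,0,0,0,0.003,0.056,0.0],[0,0,0,0,0.003,0.056,0.0]]
  ]
}}

```text
t: 19.78
eef_pos: [0.4718, 0.3078, 0.084]
ee_rot: [-3.141, 0.006, -2.85]
force: [-3.7, -0.7, 6.3]
width: 0.0005
```

```bash
python3 - <<'E'
from h import *
stat()
E
```

```text
[0.4718 0.3078 0.084 ] [-3.7 -0.7  6.3] [0.   1.37 0.  ] [-3.141  0.006 -2.85 ] 19.78
lip in tray [-142.2  437.    17.5]
```

Request:
{"name": "move_arm", "arguments": {
  "deltas": [
    [[0,0,0,0,0,0.002,0.0],[0,0,0,0,0,0.004,0.0],[0,0,0,0,0,0.006,0.0],[0,0,0,0,0,0.008,0.0],[0,0,0,0,0,0.008,0.0],[0,0,0,0,0,0.008,0.0]]
  ]
}}

```text
t: 20.28
eef_pos: [0.4717, 0.3079, 0.0763]
ee_rot: [-3.141, 0.007, -2.85]
force: [-5.0, 0.3, 6.6]
width: 0.0003
```

```bash
python3 - <<'E'
from h import *
stat()
t=viewer.grab_frame("top");fs=viewer.grab_frame("side")
def q(f,c,h):
    x,y=proj(f,c).astype(int); return cv2.resize(f["frame"][max(0,y-h):y+h,max(0,x-h):x+h],(400,400),interpolation=cv2.INTER_CUBIC)
cv2.imwrite("pics/c12.png",cv2.convertScaleAbs(np.hstack([q(t,(.5,.307,.07),26),q(fs,(.5,.307,.07),26)]),alpha=1.6))
print(proj(fs,(.471,.307,.07))-proj(fs,(.5,.307,.07)))
E
```

```text
[0.4717 0.3079 0.0763] [-5.   0.3  6.6] [ 0.07  1.83 -0.  ] [-3.141  0.007 -2.85 ] 20.28
lip in tray [-142.3  437.1    9.8]
[6.27097223 4.62109648]
```

View pics/c12.png

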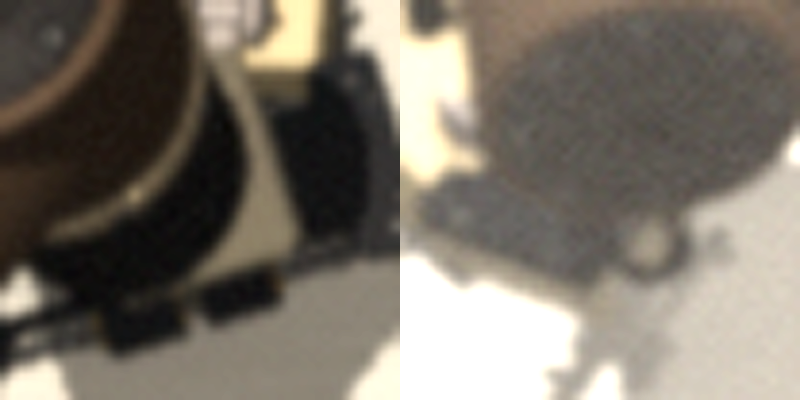

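Request:
{"name": "move_arm", "arguments": {
  "deltas": [
    [[0,0,0,0.0005,0,0,0.0],[0,0,0,0.001,0,0,0.0],[0,0,0,0.001,0,0,0.0],[0,0,0,0.001,0,0,0.0],[0,0,0,0.001,0,0,0.0],[0,0,0,0.001,0,0,0.0],[0,0,0,0.001,0,0,0.0],[0,0,0,0.001,0,0,0.0],[0,0,0,0.001,0,0,0.0],[0,0,0,0.001,0,0,0.0],[0,0,0,0.001,0,0,0.0],[0,0,0,0.001,0,0,0.0]]
  ]
}}

```text
t: 21.38
eef_pos: [0.4717, 0.3079, 0.0768]
ee_rot: [-3.141, 0.008, -2.85]
force: [-1.8, -1.2, 6.1]
width: 0.0008
```

Request:
{"name": "move_arm", "arguments": {
  "deltas": [
    [[0,0,0,0,0,0,0],[0,0,0,0,0,0,0],[0,0,0,0,0,0,0],[0,0,0,0,0,0,0],[0,0,0,0,0,0,0],[0,0,0,0,0,0,0],[0,0,0,0,0,0,0],[0,0,0,0,0,0,0],[0,0,0,0,0,0,0],[0,0,0,0,0,0,0],[0,0,0,0,0,0,0],[0,0,0,0,0,0,0]]
  ]
}}

```text
t: 22.38
eef_pos: [0.4716, 0.3079, 0.0768]
ee_rot: [-3.142, 0.008, -2.85]
force: [-1.9, 0.2, 6.5]
width: -0.0001
```

Request:
{"name": "move_arm", "arguments": {
  "deltas": [
    [[0,0,0,0,0,0,0],[0,0,0,0,0,0,0],[0,0,0,0,0,0,0],[0,0,0,0,0,0,0],[0,0,0,0,0,0,0],[0,0,0,0,0,0,0],[0,0,0,0,0,0,0],[0,0,0,0,0,0,0],[0,0,0,0,0,0,0],[0,0,0,0,0,0,0],[0,0,0,0,0,0,0],[0,0,0,0,0,0,0]]
  ]
}}

```text
t: 23.38
eef_pos: [0.4717, 0.3079, 0.0768]
ee_rot: [-3.142, 0.008, -2.85]
force: [-1.6, 0.3, 6.3]
width: 0.0004
```

Force reads slightly under 7 N and z is 0.8 mm high, so I'll nudge 1.5 mm down and hold again for over 2 s.

Request:
{"name": "move_arm", "arguments": {
  "deltas": [
    [[0,0,0,0,0,0.0008,0],[0,0,0,0,0,0.0015,0],[0,0,0,0,0,0.0015,0],[0,0,0,0,0,0.0015,0],[0,0,0,0,0,0.0015,0],[0,0,0,0,0,0.0015,0],[0,0,0,0,0,0.0015,0],[0,0,0,0,0,0.0015,0],[0,0,0,0,0,0.0015,0],[0,0,0,0,0,0.0015,0],[0,0,0,0,0,0.0015,0],[0,0,0,0,0,0.0015,0]]
  ]
}}

```text
t: 24.38
eef_pos: [0.4716, 0.3079, 0.0753]
ee_rot: [-3.142, 0.008, -2.85]
force: [-2.0, -0.9, 6.4]
width: 0.0004
```

Request:
{"name": "move_arm", "arguments": {
  "deltas": [
    [[0,0,0,0,0,0,0],[0,0,0,0,0,0,0],[0,0,0,0,0,0,0],[0,0,0,0,0,0,0],[0,0,0,0,0,0,0],[0,0,0,0,0,0,0],[0,0,0,0,0,0,0],[0,0,0,0,0,0,0],[0,0,0,0,0,0,0],[0,0,0,0,0,0,0],[0,0,0,0,0,0,0],[0,0,0,0,0,0,0]]
  ]
}}

```text
t: 25.38
eef_pos: [0.4716, 0.3079, 0.0753]
ee_rot: [-3.142, 0.008, -2.85]
force: [-1.9, 0.3, 6.7]
width: 0.0008
```

Request:
{"name": "move_arm", "arguments": {
  "deltas": [
    [[0,0,0,0,0,0,0],[0,0,0,0,0,0,0],[0,0,0,0,0,0,0],[0,0,0,0,0,0,0],[0,0,0,0,0,0,0],[0,0,0,0,0,0,0],[0,0,0,0,0,0,0],[0,0,0,0,0,0,0],[0,0,0,0,0,0,0],[0,0,0,0,0,0,0],[0,0,0,0,0,0,0],[0,0,0,0,0,0,0]]
  ]
}}

```text
t: 26.38
eef_pos: [0.4716, 0.308, 0.0753]
ee_rot: [-3.142, 0.008, -2.85]
force: [-1.6, -0.7, 7.7]
width: 0.0005
```

```bash
python3 - <<'E'
from h import *
stat(); arm.job_done()
E
```

```text
[0.4716 0.308  0.0753] [-1.6 -0.7  7.7] [-0.16  0.65 -0.03] [-3.142  0.008 -2.85 ] 26.38
lip in tray [-142.3  437.2    8.7]
the job is handed in; nothing more can be done
```

I scooped the slugs out of the tray, tipped them into the coil cup and set the scoop down flat and empty at its old place. I then pressed the cream station's lever to level and held it there for more than 2 s, and handed the job in at 26.4 s while still holding it.

**Last checks**
- **Slugs:** the tray and scoop looked empty and I saw no slugs on the bench. At least two or three dark slugs showed in the cup, but they hug the near wall, so I did not count all four one by one.
- **Lever:** the fingertips ended at z 0.0753 m (level is 0.076 m) with 6.4–7.7 N (about 7 N expected at level). That is well clear of the stop.

**What went wrong or disagreed**
- **First lowering into the tray:** the scoop landed on the tray's left wall with about 14 N. I lifted it and moved it 4–5 mm to the right.
- **Tipping:** the arm reached joint range ends (third and fifth joints). The lip lifted away to z 0.21 m instead of staying over the cup, but the slugs had gone into it.
- **Setting down:** the scoop touched the bench about 3 mm earlier than expected, so it had probably slipped a little in the grip.
- **Pictures:** I viewed 17, over the budget of 10, because contacts had to be checked.

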